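# Shut the ring mould, pin it and hold it pressed

### The job

Lower the open upper half of the hinged aluminium ring mould onto its lower half, then take the brass-headed pin from its wooden stand and push it down through the hole in the upper half into the lower half until its head sits flat on the mould. Finish still pushing down on the pin's head, firmly enough that the springy seal is squeezed and the two halves stay fully shut; do not let go. Leave the jar, can, carton, phone and screwdriver where they are.

Things in the scene. Friction and masses are not known exactly. Their poses are not given: they have to be found in the camera images.
- mould: Lower half of the mould, a bare aluminium block 100 (x) x 90 (y) x 35 mm high, fixed to the bench; origin at the centre of its underside, z up. The hinge axis lies along its y at its far edge (+x), so the upper half opens away from its -x side.
- hinge (a point): Point on the hinge axis, mid-width, 35.5 mm above the bench; fixed; axes as the mould's. A stiff hinge keeps the upper half at any angle it is left (start 1.1 to 1.45 rad from shut); push its outer face with shut fingertips to close it. A springy orange seal then holds it ajar at 0.045 rad (3.4 mm gap at the pin hole); squeezing it fully shut takes about 11 N downward at the hole.
- lid_tab (a point): Middle of the free end of the red thumb tab (20 mm long, 40 wide, 6 thick) on the upper half, 120 mm from the hinge axis, 11 mm above the plate's inner face. Moves with the lid; axes as the mould's when shut. The upper half is an aluminium plate 100 mm long from the hinge, 90 wide, 14 thick, 0.3 kg.
- lid_hole (a point): Centre of the mouth, on the outer (upper when shut) face, of the 14.5 mm through hole in the upper half; 75 mm from the hinge axis, on the lid's middle line. Moves with the lid; z is the plate's outward normal (up when shut). This point is 49.5 mm above the bench when fully shut, 53 mm when ajar on the seal.
- base_hole (a point): Centre of the mouth of the 14 mm through hole in the lower half, on its upper face, 35 mm above the bench; fixed. It lies under lid_hole when the mould is shut.
- pin: Loose steel pin with a brass knob head, 90 g. Origin on its axis at the underside of the head, z up along the axis. Head: cylinder 24 mm across, 28 mm tall (z 0 to 28 mm). Shank: 12 mm across, 38 mm long below the origin, the last 6 mm tapering to a 6 mm tip. It starts upright in its stand with the head resting on the stand's top.
- pin_stand: Pale wooden block 70 x 70 x 45 mm high, fixed, with a 14 mm hole down its centre that holds the pin; origin at the centre of its underside. To the left or the right of the mould.
- jar: White jar, 64 mm across, 75 mm tall, bystander on the other side of the mould from the stand; origin at the centre of its underside.
- can: Green can, 52 mm across, 130 mm tall, bystander; origin at the centre of its underside.
- carton: Flat red carton 60 x 90 x 28 mm high, bystander; origin at the centre of its underside.
- phone: White phone 145 x 70 x 8 mm lying flat, bystander; origin at the centre of its underside.
- driver: Blue-handled screwdriver lying on the bench, bystander, about 200 mm long along its x, 26 mm thick; origin under its middle.

How it is judged:
On the way, in this order (a step that is already met when the one before it is completed fails the run):
1. the upper half is lowered onto the lower half while the pin is still out of the mould (z of lid_hole in the frame of mould below 0.057 m and horizontal distance between pin and base_hole above 0.03 m), for 0.2 s.
2. the pin goes through the upper half into the lower half's hole (z of lid_hole in the frame of mould below 0.057 m and z of pin in the frame of lid_hole between -0.005 and 0.01 m and horizontal distance between pin and base_hole below 0.005 m), for 0.2 s.
At the end, for the whole second after the job is handed in: Still pressed by the gripper (over 3 N between fingers and pin), the upper half squeezed shut (gap at the pin hole under 1.6 mm), the pin still and upright (0.1 rad) in both holes, within 5 mm of the hole axis, its head within 4 mm of the upper face (z of lid_hole in the frame of mould below 0.0511 m and z of pin in the frame of lid_hole between -0.005 and 0.004 m and horizontal distance between pin and base_hole below 0.005 m and angle between the z axis of pin and the z axis of mould, either way round below 0.1 rad and contact force between the fingers and pin above 3 N and linear speed of pin below 0.02 m/s); the arm keeps its last pose, push and grip.
It fails at once if the jar is shoved more than 30 mm or knocked over (distance of jar from where it was at the start of the episode above 0.03 m).
It fails at once if the can is shoved more than 30 mm or knocked over (distance of can from where it was at the start of the episode above 0.03 m).
It fails at once if the carton is shoved more than 30 mm or knocked over (distance of carton from where it was at the start of the episode above 0.03 m).
It fails at once if the phone is shoved more than 30 mm or knocked over (distance of phone from where it was at the start of the episode above 0.03 m).
It fails at once if the driver is shoved more than 30 mm or knocked over (distance of driver from where it was at the start of the episode above 0.03 m).
It also fails if it takes over 54 s, if anything falls off the work surface, if the arm or the gripper's body presses on something with over 40 N, if the wrist force passes 120 N, or if a joint passes its speed limit or range.

### The arm

A 7-joint arm with a two-finger parallel gripper is mounted at the origin on the work surface. World frame = base frame: x ahead of the robot, y to its left, z up, the work surface at z = 0. Lengths are in m, angles in rad, forces in N, time in s.
With the tool pointing down it reaches from about 0.425 to 0.8 m from the base axis. Payload 8.3 kg.
Tool frame: the origin (TCP) lies midway between the tips of the shut fingers; the grasp point (between the pads) lies 19 mm behind it; z points along the fingers, y is the line along which they close (so a half turn about z gives the same grasp; the last joint's range is limited). The gripper opens to 85 mm and grips with 20 to 120 N. Pads are 22 mm wide; open, the fingers measure 114 mm over their backs; the gripper's body (76 mm by 85 mm) begins 54 mm behind the grasp point. The pads swing forward as they close: fully open they stand 13 mm farther back than shut.
Start: joints at [1.196, 0.383, 0.016, 1.37, -0.006, 1.388, -0.046], TCP at [0.192, -0.595, 0.231] pointing down, gripper open.
Joint ranges: [-2.95, 2.95], [-0.25, 2.06], [-1.52, 1.56], [0.18, 2.33], [-1.44, 4.58], [0.02, 2.06], [-3.01, 3.01]. Speed limits (rad/s): [2.39, 2.39, 3.01, 3.01, 3.14, 3.14, 3.14].

### API

Orientations are given as a rotation vector (axis times angle).
In Python, from plant import arm gives the robot as it stands.
- The arm moves only by the tool apply_moves, never from a script. Its argument "commands" is a list of rows, each a list of 3 entries, a list of its own where there are three numbers: the shift along the tool's x, y, z in units of 25 mm (1.0 is 25 mm), then the turn, a rotation vector about the tool's x, y, z in units of 0.08 rad (1.0 is 0.08 rad), then the opening, from 0 (shut) to 1 (fully open). A call has 1 to 20 rows; each row shifts and turns the commanded pose from where the row before left it, along the tool's axes as they then stand; what a row does not reach is not made up. A row lasts 1/12 s, in which the tool goes at most 41.7 mm and 7.16 degrees, less where a joint would pass 70% of its speed; a pose out of reach is approached as far as the arm can. A call with a number of a shift or a turn outside -1 to 1 is refused whole. A call with a gripper value outside its range is refused whole. The fingers move at their own pace and stop on an object; "squeeze" is the grip in N (left out, the last holds). Time passes only in rows, so rows that do not move let the fingers close. It gives the time, the measured TCP pose, the force, the opening and the grip force at its end, in the units of the state.
- arm.read_state(): the state, without advancing time (a new reading comes with each control period).
- arm.grab_frame(name): name is "scene" or "top" or "wrist"; returns a dict with "img" (480x640x3 uint8, red, green, blue), "z_map" (480x640 float32, m along the optical axis (not along the pixel's ray), 0 where there is no reading), "intrinsics" (3x3 intrinsics, pixels), "k1" (the pictures are not rectified: a ray, as slopes to the right and down, at radius r is drawn at 1 + k1 r^2 times it, then the intrinsics apply), "R" (3x3) and "t" (3): a world point X has camera coordinates R X + t. Camera axes: x right, y down, z forward; pixel columns grow to the right and rows downward; lengths in m; the calibration is good to about 2 mm. A picture is of the moment at which its call begins.
- arm.sign_off(): hands the job in; it is judged then, once.
Trained networks look in a picture, given as the dict that the camera call returned (one of the last four; its "shot" number tells which), for a name from the list of things; names that differ only in an ending like _2 or _b are one class to them, and where a whole thing is asked for, a point or a joint stands for the part that bears it (a point fixed in the world has none). Each returns a list of dicts, best first, with "score" (0 to 1); they miss things now and then, are a little off and sometimes report something else, mostly with a low value. They report only what shows in the picture. A call takes as long as a camera call.
- arm.outline_of(thing, picture): "pixels" (480x640 bool, what is visible of it) and "pixel" ([column, row] in pixels, amid what is visible of it).
The state is a dict: "time": time; "joint_positions": joint angles; "dq": joint speeds; "effort": joint torques, N m; "ee_pos": TCP position; "eef_rot": TCP orientation; "contact_force": force on the tool from outside, world axes, zero at the start; "wrist_torque": the same for the moment, N m; "width": finger opening in m; "grasp_force": force on a finger pad.
Only numpy, scipy, OpenCV 4.12 (cv2) and the standard library are available. Lean on these libraries where they do the work, as an engineer would, in place of code of your own. Each camera call takes 0.05 s, during which the arm holds its last target. There are 200 camera calls.

## Working session

There is one attempt and no reset: what is moved stays moved. The work goes in short steps, Python scripts to look and compute and a tool call to move; the robot and the scene stay as the last step left them, time stands still between calls to the robot, and variables do not carry over. Pictures are saved under pics/ and viewed, at most 10 in all, crops included, and the job is handed in when it is done.

Besides the shell and the picture viewer there is one more tool, called as name(argument=value, ...), one argument or row to a line, values as JSON. apply_moves: Moves the arm, as the interface text tells. Its arguments: {"type":"object","properties":{"commands":{"type":"array"},"squeeze":{"type":"number"}},"required":["commands"]}

```bash
mkdir -p pics; ls
cat > h.py <<'E'
import numpy as np, cv2
from plant import arm
from scipy.spatial.transform import Rotation as Ro
def pts(f,mask):
    K=f["intrinsics"];v,u=np.nonzero(mask&(f["z_map"]>0));z=f["z_map"][v,u]
    d=np.array([f["k1"],0,0,0],float)
    p=cv2.undistortPoints(np.c_[u,v].astype(np.float64)[:,None],K,d)[:,0]
    c=np.c_[p*z[:,None],z]
    return (c-f["t"])@f["R"]
def save(f,n): cv2.imwrite("pics/"+n,f["img"][:,:,::-1])
E
python3 - <<'E'
from h import *
s=arm.read_state();print({k:np.round(v,3) for k,v in s.items()})
fs={n:arm.grab_frame(n) for n in("scene","top")}
save(fs["scene"],"a.png");save(fs["top"],"b.png")
for n,f in fs.items():
  print(n,f["t"],(-f["R"].T@f["t"]))
  for o in["mould","lid_tab","pin","pin_stand","jar","can","carton","phone","driver"]:
    for r in arm.outline_of(o,f)[:1]:
      p=pts(f,r["pixels"])
      if len(p): print(o,round(r["score"],2),np.round(r["pixel"]),len(p),np.round(np.median(p,0),3),np.round(np.percentile(p,2,0),3),np.round(np.percentile(p,98,0),3))
E
```

```text
pics
{'time': np.float64(0.0), 'joint_positions': array([ 1.196,  0.384,  0.016,  1.371, -0.006,  1.388, -0.046]), 'dq': array([ 0.001,  0.   , -0.   ,  0.   ,  0.002,  0.001,  0.   ]), 'effort': array([ 0.0000e+00, -6.2760e+01,  8.4400e-01, -3.7183e+01,  1.7000e-02,
        1.4000e-02, -0.0000e+00]), 'ee_pos': array([ 0.192, -0.594,  0.23 ]), 'eef_rot': array([-3.102, -0.488,  0.   ]), 'contact_force': array([ 0.026,  0.52 , -1.016]), 'wrist_torque': array([ 0.046, -0.069,  0.018]), 'grasp_force': np.float64(0.0), 'width': np.float64(0.085)}
scene [ 0.09759707 -0.29468255  1.75277342] [1.61592396 0.0841125  0.74181702]
mould 0.95 [335. 220.] 2551 [ 0.593 -0.015  0.074] [ 0.515 -0.065  0.003] [0.614 0.038 0.149]
lid_tab 0.81 [334. 216.] 1869 [ 0.594 -0.021  0.093] [ 0.575 -0.066  0.041] [0.614 0.021 0.151]
pin 0.27 [333. 215.] 1911 [ 0.594 -0.021  0.093] [ 0.572 -0.066  0.039] [0.614 0.021 0.152]
pin_stand 0.73 [223. 224.] 962 [ 0.583 -0.274  0.036] [ 0.499 -0.333 -0.001] [ 0.597 -0.241  0.047]
jar 0.84 [444. 236.] 992 [0.577 0.228 0.049] [0.536 0.201 0.005] [0.587 0.259 0.077]
can 0
[... 588 characters left out ...]
 0.124] [ 0.561 -0.063  0.005] [0.609 0.023 0.155]
pin 0.53 [322. 258.] 1746 [ 0.548 -0.01   0.036] [ 0.49  -0.056  0.026] [0.603 0.038 0.152]
pin_stand 0.9 [426. 261.] 798 [ 0.548 -0.27   0.043] [ 0.514 -0.313  0.01 ] [ 0.584 -0.239  0.05 ]
jar 0.92 [221. 257.] 553 [0.55  0.226 0.073] [0.524 0.203 0.022] [0.577 0.257 0.08 ]
can 0.6 [130. 223.] 706 [0.62  0.435 0.12 ] [0.597 0.421 0.   ] [0.654 0.471 0.134]
carton 0.59 [340. 166.] 924 [ 0.78  -0.055  0.026] [ 0.75  -0.099  0.006] [ 0.813 -0.012  0.033]
phone 0.9 [430. 201.] 1679 [ 0.694 -0.273  0.007] [ 0.625 -0.313 -0.001] [ 0.764 -0.233  0.013]
driver 0.97 [512. 287.] 436 [ 0.492 -0.473  0.021] [ 0.441 -0.497  0.009] [ 0.617 -0.456  0.029]
```

Run:
```python
import cv2
a=cv2.imread("pics/a.png")[130:350,130:590];b=cv2.imread("pics/b.png")[140:320,100:560]
cv2.imwrite("pics/c.png",cv2.resize(cv2.vconcat([a[:190],b]),None,fx=1.6,fy=1.6,interpolation=cv2.INTER_CUBIC))
```

```text
(no output)
```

View pics/c.png

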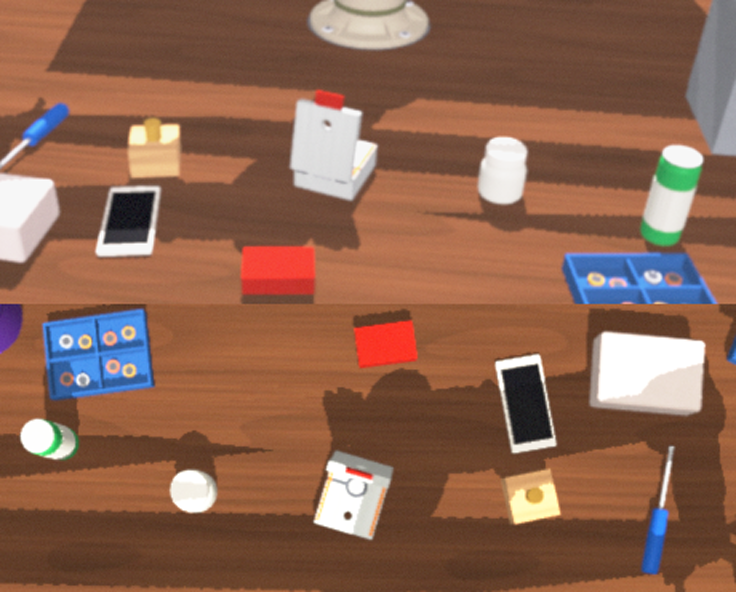

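The picture shows the mould mid-scene, about (355,495) in the crop's top view and yawed clockwise. Its lid stands open with the tab up. The stand and pin are to its right at (530,495). Next I'll fit the mould's pose, the lid angle and the pin.

Run:
```python
from h import *
f=arm.grab_frame("top");g=arm.grab_frame("scene")
P=pts(f,np.ones((480,640),bool));G=pts(g,np.ones((480,640),bool))
def box(P,c,r,z0,z1): return P[(np.abs(P[:,:2]-c).max(1)<r)&(P[:,2]>z0)&(P[:,2]<z1)]
m=box(P,[.55,-.012],.085,.030,.042); r=cv2.minAreaRect(m[:,:2].astype(np.float32)); print("mould top",len(m),r)
s=box(P,[.548,-.275],.055,.036,.054); r=cv2.minAreaRect(s[:,:2].astype(np.float32)); print("stand",len(s),r,np.median(s[:,2]))
for n,Q in(("top",P),("scene",G)):
  h=box(Q,[.548,-.275],.05,.062,.09); print("head",n,len(h),h.mean(0),h.min(0),h.max(0))
h=box(P,[.548,-.275],.05,.068,.09);print("headtop",len(h),cv2.minEnclosingCircle(h[:,:2].astype(np.float32)))
L=box(G,[.59,-.02],.08,.055,.16)
# lid outer plane
best=None;rng=np.random.default_rng(0)
for _ in range(300):
  a=L[rng.choice(len(L),3,False)];n=np.cross(a[1]-a[0],a[2]-a[0]);n/=np.linalg.norm(n)+1e-12
  k=np.abs((L-a[0])@n)<.002
  if best is None or k.sum()>best.sum(): best=k
q=L[best];c=q.mean(0);n=np.linalg.svd(q-c)[2][2];n*=np.sign(n[0])
print("lid plane",len(L),best.sum(),c,n,"yaw",np.degrees(np.arctan2(n[1],n[0])),"tilt of normal elev",np.arcsin(n[2]))
hs=cv2.cvtColor(g["img"],cv2.COLOR_RGB2HSV); red=((hs[...,0]<8)|(hs[...,0]>172))&(hs[...,1]>150)
t=box(pts(g,red),[.59,-.02],.08,.1,.18); print("tab scene",len(t),t.mean(0),np.percentile(t,3,0),np.percentile(t,97,0))
```

```text
mould top 1077 ((0.5481172204017639, -0.010027728974819183), (0.08984985202550888, 0.11381042748689651), 74.415283203125)
stand 772 ((0.550332248210907, -0.277364581823349), (0.07045220583677292, 0.07197657227516174), 12.876382827758789) 0.04370874343304542
head top 91 [ 0.55009578 -0.27680591  0.07138535] [ 0.53934681 -0.28998326  0.06211794] [ 0.56092276 -0.26514873  0.0784957 ]
head scene 80 [ 0.55978198 -0.2796772   0.06988811] [ 0.54261066 -0.29209216  0.06203834] [ 0.56934536 -0.26926558  0.07535701]
headtop 73 ((0.5489763021469116, -0.27666324377059937), 0.012294377200305462)
lid plane 1623 1008 [ 0.59186399 -0.02300136  0.10143919] [ 0.93252065 -0.26675967  0.24340196] yaw -15.963867124289866 tilt of normal elev 0.24587175765998398
tab scene 139 [ 0.58089541 -0.01889403  0.14795106] [ 0.57287252 -0.03736804  0.1393013 ] [ 0.58815541 -0.0011772   0.15528245]
```

apply_moves(
  commands=[
    [[0, 0, 0], [0, 0, -1], 0],
    [[0, 0, 0], [0, 0, -1], 0],
    [[0, 0, 0], [0, 0, -1], 0],
    [[0, 0, 0], [0, 0, -1], 0],
    [[0, 0, 0], [0, 0, -1], 0],
    [[0, 0, 0], [0, 0, -1], 0],
    [[0, 0, 0], [0, 0, -1], 0],
    [[0, 0, 0], [0, 0, -1], 0],
    [[0, 0, 0], [0, 0, -1], 0],
    [[0, 0, 0], [0, 0, -1], 0],
    [[0, 0, 0], [0, 0, -1], 0],
    [[0, 0, 0], [0, 0, -1], 0],
    [[0, 0, 0], [0, 0, -0.3], 0],
  ],
)

```text
time: 2.18
ee_pos: [0.1917, -0.5948, 0.2313]
eef_rot: [-2.501, -1.901, -0.0]
contact_force: [0.8, -0.5, 0.1]
width: -0.0001
grasp_force: 0.0
```

apply_moves(
  commands=[
    [[1, 0.4, 0], [0, 0, 0], 0],
    [[1, 0.4, 0], [0, 0, 0], 0],
    [[1, 0.4, 0], [0, 0, 0], 0],
    [[1, 0.4, 0], [0, 0, 0], 0],
    [[1, 0.4, 0], [0, 0, 0], 0],
    [[1, 0.4, 0], [0, 0, 0], 0],
    [[1, 0.4, 0], [0, 0, 0], 0],
    [[1, 0.4, 0], [0, 0, 0], 0],
    [[1, 0.4, 0], [0, 0, 0], 0],
    [[1, 0.4, 0], [0, 0, 0], 0],
    [[1, 0.4, 0], [0, 0, 0], 0],
    [[1, 0.4, 0], [0, 0, 0], 0],
    [[1, 0.4, 0], [0, 0, 0], 0],
    [[1, 0.4, 0], [0, 0, 0], 0],
  ],
)

```text
time: 3.35
ee_pos: [0.4222, -0.2949, 0.2316]
eef_rot: [2.506, 1.893, 0.0]
contact_force: [0.8, -0.4, 0.3]
width: -0.0002
grasp_force: 0.0
```

apply_moves(
  commands=[
    [[1, 0.4, 0], [0, 0, 0], 0],
    [[1, 0.4, 0], [0, 0, 0], 0],
    [[1, 0.4, 0], [0, 0, 0], 0],
    [[1, 0.4, 0], [0, 0, 0], 0],
    [[1, 0.4, 0], [0, 0, 0], 0],
    [[1, 0.4, 0], [0, 0, 0], 0],
    [[1, 0.4, 0], [0, 0, 0], 0],
    [[1, 0.4, 0], [0, 0, 0], 0],
    [[1, 0.4, 0], [0, 0, 0], 0],
    [[1, 0.4, 0], [0, 0, 0], 0],
    [[1, 0.4, 0], [0, 0, 0], 0],
    [[1, 0.4, 0], [0, 0, 0], 0],
    [[0.4, 0.1, 0], [0, 0, 0], 0],
  ],
)

```text
time: 4.43
ee_pos: [0.6249, -0.0267, 0.231]
eef_rot: [-2.501, -1.898, -0.003]
contact_force: [0.3, 0.1, 0.3]
width: -0.0002
grasp_force: 0.0
```

apply_moves(
  commands=[
    [[0, 0, 0.8], [0, 0, 0], 0],
    [[0, 0, 0.9], [0, 0, 0], 0],
    [[0, 0, 0.9], [0, 0, 0], 0],
    [[0, 0, 0.8], [0, 0, 0], 0],
    [[0, 0, 0.8], [0, 0, 0], 0],
    [[0, -0.5, 0], [0, 0, 0], 0],
    [[0, -0.5, 0], [0, 0, 0], 0],
    [[0, -0.22, 0.03], [0, 0, 0], 0],
    [[0, -0.22, 0.04], [0, 0, 0], 0],
    [[0, -0.35, 0.1], [0, 0, 0], 0],
    [[0, -0.35, 0.13], [0, 0, 0], 0],
  ],
)

```text
time: 5.35
ee_pos: [0.5731, -0.0169, 0.12]
eef_rot: [2.505, 1.893, 0.003]
contact_force: [2.0, -0.9, 3.0]
width: 0.0002
grasp_force: 1.1
```

apply_moves(
  commands=[
    [[0, -0.32, 0.17], [0, 0, 0], 0],
    [[0, -0.32, 0.19], [0, 0, 0], 0],
    [[0, -0.28, 0.23], [0, 0, 0], 0],
    [[0, -0.27, 0.25], [0, 0, 0], 0],
    [[0, -0.22, 0.28], [0, 0, 0], 0],
    [[0, -0.22, 0.3], [0, 0, 0], 0],
    [[0, -0.16, 0.32], [0, 0, 0], 0],
    [[0, -0.16, 0.33], [0, 0, 0], 0],
    [[0, -0.08, 0.27], [0, 0, 0], 0],
    [[0, -0.08, 0.27], [0, 0, 0], 0],
    [[0, 0, 0], [0, 0, 0], 0],
  ],
)

```text
time: 6.27
ee_pos: [0.5207, -0.002, 0.0522]
eef_rot: [-2.504, -1.896, 0.002]
contact_force: [-1.6, 0.4, 3.4]
width: -0.0
grasp_force: 1.6
```

apply_moves(
  commands=[
    [[0, 0, -0.6], [0, 0, 0], 0],
    [[0, 0, -1], [0, 0, 0], 0],
    [[0, 0, -1], [0, 0, 0], 0],
    [[0, 0, -1], [0, 0, 0], 0],
    [[0, 0, -1], [0, 0, 0], 0],
    [[-1, 0.4, 0], [0, 0, 0], 0.7],
    [[-1, 0.4, 0], [0, 0, 0], 0.7],
    [[-1, 0.4, 0], [0, 0, 0], 0.7],
    [[-1, 0.4, 0], [0, 0, 0], 0.7],
    [[-1, 0.4, 0], [0, 0, 0], 0.7],
    [[-1, 0.4, 0], [0, 0, 0], 0.7],
    [[-1, 0.4, 0], [0, 0, 0], 0.7],
    [[-1, 0.4, 0], [0, 0, 0], 0.7],
    [[-0.8, 0.3, 0], [0, 0, 0], 0.7],
  ],
)

```text
time: 7.43
ee_pos: [0.5457, -0.2403, 0.1684]
eef_rot: [2.506, 1.894, -0.001]
contact_force: [-0.5, 0.0, -0.3]
width: 0.0598
grasp_force: 0.0
```

Run:
```python
from h import *
f=arm.grab_frame("top");g=arm.grab_frame("scene");w=arm.grab_frame("wrist")
s=arm.read_state();print(s["ee_pos"],s["eef_rot"])
for n,F in(("top",f),("scene",g)):
  P=pts(F,np.ones((480,640),bool))
  m=P[(np.abs(P[:,:2]-[.53,-.01]).max(1)<.1)&(P[:,2]>.043)&(P[:,2]<.062)]
  r=cv2.minAreaRect(m[:,:2].astype(np.float32));A=np.c_[m,np.ones(len(m))]
  c=m.mean(0);nn=np.linalg.svd(m-c)[2][2];print(n,len(m),r,c,nn*np.sign(nn[2]))
  # hole: dark pixels over lid
  gr=F["img"].max(2);
  for nm in("lid_hole","base_hole"):
    for o in arm.outline_of(nm,F)[:1]: print(nm,o["score"],o["pixel"])
  np.save(n+".npy",gr)
save(f,"t2.png");save(w,"w2.png")
a=cv2.resize(cv2.imread("pics/t2.png")[200:300,260:460],None,fx=3,fy=3,interpolation=cv2.INTER_CUBIC)
b=cv2.resize(cv2.imread("pics/w2.png"),(400,300))
a=cv2.copyMakeBorder(a,0,0,0,0,0);cv2.imwrite("pics/d.png",cv2.vconcat([a,cv2.copyMakeBorder(b,0,0,0,200,0)]))
```

```text
[ 0.5453286  -0.24006391  0.16796013] [-2.50853620e+00 -1.89059833e+00  9.06549009e-04]
top 1666 ((0.5355889201164246, -0.006617844104766846), (0.08984733372926712, 0.12602999806404114), 74.48099517822266) [ 0.53754253 -0.00730465  0.05080173] [ 0.0425952  -0.01502165  0.99897948]
lid_hole 0.94 [320.1, 263.8]
base_hole 0.94 [318.7, 260.4]
scene 1140 ((0.5392400026321411, -0.008446648716926575), (0.09146618098020554, 0.13063064217567444), 74.29317474365234) [ 0.54763009 -0.00892001  0.05096731] [ 0.05208857 -0.00573072  0.99862603]
lid_hole 0.85 [341.4, 219.8]
base_hole 0.69 [340.4, 230.7]
```

View pics/d.png

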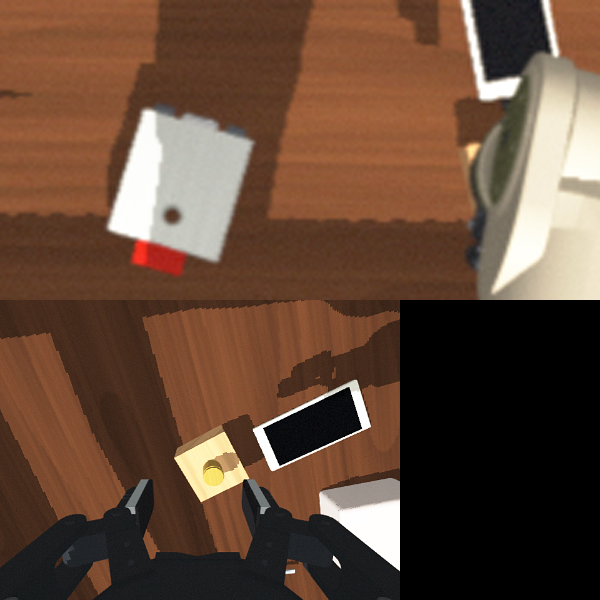

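The lid is now shut onto the seal. Its hole shows at about (317,272) in the top picture. The wrist picture shows the brass head at about (341,275). I'll compute both positions.

Run:
```python
from h import *
f=arm.grab_frame("top");w=arm.grab_frame("wrist")
def ray(F,px,z):
    p=cv2.undistortPoints(np.array([[px]],float),F["intrinsics"],np.array([F["k1"],0,0,0],float))[0,0]
    d=F["R"].T@np.array([*p,1]);o=-F["R"].T@F["t"];return o+d*(z-o[2])/d[2]
g=f["img"].max(2).astype(float)[262:282,307:328];wt=np.clip(120-g,0,None)
v,u=np.indices(g.shape);c=(307+(u*wt).sum()/wt.sum(),262+(v*wt).sum()/wt.sum());print("hole px",c,ray(f,c,.053),g.min())
o=arm.outline_of("pin",w)
for r in o[:2]:
    m=r["pixels"];p=pts(w,m);print("pin",r["score"],r["pixel"],m.sum(),np.median(p,0),p.max(0))
    t=p[p[:,2]>p[:,2].max()-.006] if len(p) else p
    if len(t)>5: print("headtop",cv2.minEnclosingCircle(t[:,:2].astype(np.float32)),t.mean(0))
hs=cv2.cvtColor(w["img"],cv2.COLOR_RGB2HSV);P=pts(w,np.ones((480,640),bool))
s=arm.read_state();print(s["ee_pos"])
k=(np.abs(P[:,:2]-[.549,-.277]).max(1)<.03)&(P[:,2]>.066)&(P[:,2]<.08);t=P[k];print(len(t),t.mean(0),cv2.minEnclosingCircle(t[:,:2].astype(np.float32)))
```

```text
hole px (np.float64(316.8732057416268), np.float64(271.4066985645933)) [ 0.51771636 -0.00084546  0.053     ] 83.0
pin 0.94 [343.1, 286.7] 1156 [ 0.55328471 -0.27511343  0.07111419] [ 0.56532922 -0.26708699  0.07338111]
headtop ((0.5529868006706238, -0.2788333296775818), 0.012403910979628563) [ 0.55301067 -0.27836705  0.07126738]
pin 0.19 [458.1, 441.9] 80 [ 0.62775695 -0.49915268  0.01280448] [ 0.63447485 -0.49671974  0.01576084]
headtop ((0.6276205778121948, -0.50052410364151), 0.006505756173282862) [ 0.6278785  -0.49948966  0.01284679]
[ 0.54607795 -0.23648022  0.16874615]
885 [ 0.55311967 -0.27800258  0.07099334] ((0.5528619885444641, -0.2793058156967163), 0.01266256533563137)
```

apply_moves(
  commands=[
    [[-0.7, 0.3, 0], [0, 0, 0], 0.7],
    [[-0.7, 0.3, 0.5], [0, 0, 0], 0.7],
    [[0, 0, 0.8], [0, 0, 0], 0.7],
    [[0, 0, 0.8], [0, 0, 0], 0.7],
    [[0, 0, 0], [0, 0, 0], 0.7],
  ],
)

```text
time: 8.35
ee_pos: [0.5484, -0.2743, 0.1119]
eef_rot: [-2.5, -1.893, 0.005]
contact_force: [-0.4, -0.0, -1.3]
width: 0.0595
grasp_force: 0.0
```

Run:
```python
from h import *
w=arm.grab_frame("wrist");P=pts(w,np.ones((480,640),bool))
for i in range(3): s=arm.read_state();print(s["ee_pos"],s["eef_rot"])
k=(np.abs(P[:,:2]-[.551,-.278]).max(1)<.025)&(P[:,2]>.066)&(P[:,2]<.08);t=P[k];print(len(t),t.mean(0),cv2.minEnclosingCircle(t[:,:2].astype(np.float32)))
```

```text
[ 0.54938157 -0.27429506  0.11410143] [-2.50102202 -1.89438338  0.00280344]
[ 0.54938157 -0.27429506  0.11410143] [-2.50102202 -1.89438338  0.00280344]
[ 0.54938157 -0.27429506  0.11410143] [-2.50102202 -1.89438338  0.00280344]
1549 [ 0.55313468 -0.27815438  0.07109815] ((0.552970290184021, -0.27962127327919006), 0.01282589789479971)
```

apply_moves(
  commands=[
    [[-0.15, 0.15, 0.7], [0, 0, 0], 0.7],
    [[0, 0, 0.7], [0, 0, 0], 0.7],
    [[0, 0, 0.6], [0, 0, 0], 0.7],
    [[0, 0, 0.45], [0, 0, 0], 0.7],
    [[0, 0, 0], [0, 0, 0], 0.7],
    [[0, 0, 0], [0, 0, 0], 0],
    [[0, 0, 0], [0, 0, 0], 0],
    [[0, 0, 0], [0, 0, 0], 0],
    [[0, 0, 0], [0, 0, 0], 0],
    [[0, 0, 0], [0, 0, 0], 0],
    [[0, 0, 0], [0, 0, 0], 0],
    [[0, 0, 0], [0, 0, 0], 0],
  ],
  squeeze=70,
)

```text
time: 9.4
ee_pos: [0.5543, -0.2802, 0.0567]
eef_rot: [2.503, 1.895, 0.002]
contact_force: [-1.5, 1.3, 6.0]
width: 0.0213
grasp_force: 68.4
```

Run:
```python
from h import *
w=arm.grab_frame("wrist");g=arm.grab_frame("scene");save(w,"w3.png");save(g,"s3.png")
s=arm.read_state();print(s["ee_pos"],s["contact_force"],s["width"],s["grasp_force"])
a=cv2.resize(cv2.imread("pics/w3.png")[200:480,200:480],(400,400));b=cv2.resize(cv2.imread("pics/s3.png")[170:250,180:260],(400,400),interpolation=cv2.INTER_CUBIC)
cv2.imwrite("pics/e.png",cv2.hconcat([a,b]))
```

```text
[ 0.55427637 -0.280143    0.05664773] [-1.54238974  0.73777244  5.88670154] 0.021130147359008925 68.42195391654968
```

View pics/e.png

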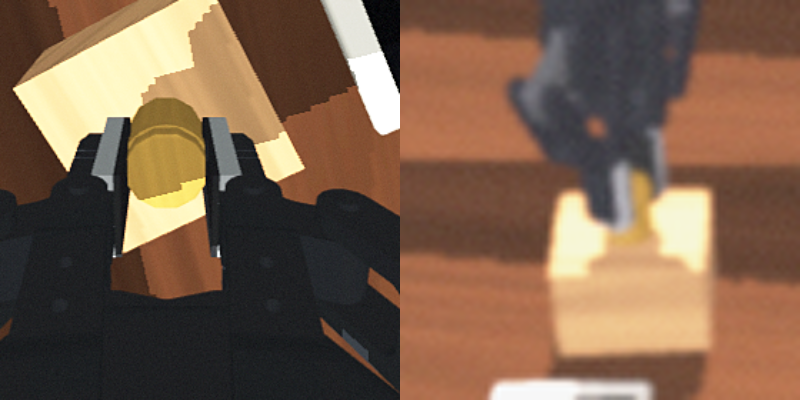

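apply_moves(
  commands=[
    [[0, 0, -0.4], [0, 0, 0], 0],
    [[0, 0, -0.6], [0, 0, 0], 0],
    [[0, 0, -0.7], [0, 0, 0], 0],
    [[0, 0, -0.8], [0, 0, 0], 0],
    [[0, 0, -0.8], [0, 0, 0], 0],
    [[0, 0, -0.7], [0, 0, 0], 0],
    [[0.7, -0.2, 0], [0, 0, 0], 0],
    [[0.9, -0.25, 0], [0, 0, 0], 0],
    [[0.9, -0.25, 0], [0, 0, 0], 0],
    [[0.9, -0.25, 0], [0, 0, 0], 0],
    [[0.9, -0.25, 0], [0, 0, 0], 0],
    [[0.9, -0.25, 0], [0, 0, 0], 0],
    [[0.9, -0.25, 0], [0, 0, 0], 0],
  ],
)

```text
time: 10.58
ee_pos: [0.5539, -0.1205, 0.1559]
eef_rot: [2.504, 1.896, 0.001]
contact_force: [-0.2, -1.0, -0.5]
width: 0.0212
grasp_force: 68.7
```

apply_moves(
  commands=[
    [[0.9, -0.25, 0], [0, 0, 0], 0],
    [[0.9, -0.25, 0], [0, 0, 0], 0],
    [[0.9, -0.25, 0], [0, 0, 0], 0],
    [[0.9, -0.25, 0], [0, 0, 0], 0],
    [[0.9, -0.25, 0], [0, 0, 0], 0],
    [[0.9, -0.25, 0], [0, 0, 0], 0],
    [[0.7, -0.25, 0], [0, 0, 0], 0],
    [[0, 0, 0], [0, 0, 0], 0],
    [[0, 0, 0], [0, 0, 0], 0],
  ],
)

```text
time: 11.33
ee_pos: [0.5532, 0.0385, 0.1558]
eef_rot: [2.502, 1.899, 0.001]
contact_force: [0.7, -1.2, -1.1]
width: 0.0212
grasp_force: 68.7
```

Run:
```python
from h import *
w=arm.grab_frame("wrist");g=arm.grab_frame("scene");save(w,"w4.png");save(g,"s4.png")
s=arm.read_state();print(s["ee_pos"],s["eef_rot"],s["contact_force"],s["width"],s["grasp_force"])
for o in arm.outline_of("pin",w)[:1]:
  p=pts(w,o["pixels"]);print(o["score"],len(p),np.median(p,0),p.min(0),p.max(0))
for o in arm.outline_of("lid_hole",w)[:1]: print(o["score"],o["pixel"])
a=cv2.imread("pics/w4.png")[:,80:560];b=cv2.resize(cv2.imread("pics/s4.png")[110:270,270:430],(320,320),interpolation=cv2.INTER_CUBIC)
cv2.imwrite("pics/f.png",cv2.hconcat([a,cv2.copyMakeBorder(b,0,160,0,0,0)]))
```

```text
[0.55333496 0.03598875 0.15530282] [ 2.50510782e+00  1.89431919e+00 -4.07629744e-05] [ 0.06789434 -0.61622762 -0.59548952] 0.021118827475407446 68.68798613548279
0.8 3807 [0.55374372 0.04343066 0.17020735] [ 0.51406356 -0.04853008  0.04879163] [0.56457297 0.0514097  0.17263691]
0.61 [308.4, 265.1]
```

View pics/f.png

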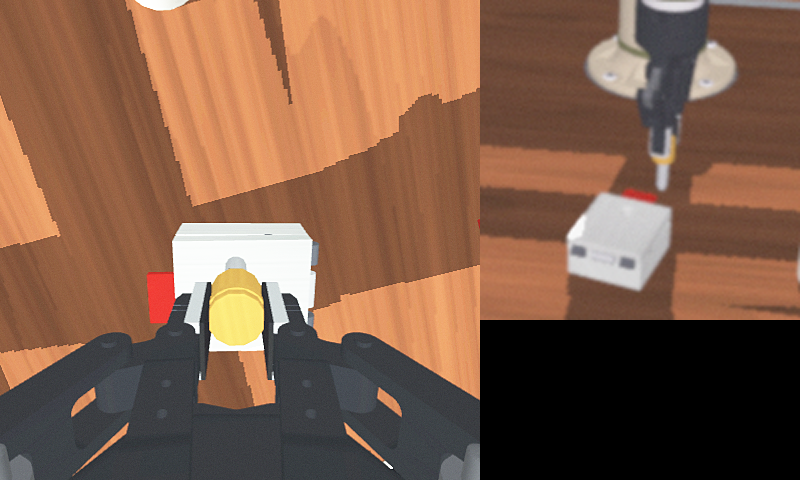

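The wrist picture shows the held pin straight in the grip, with its tip at about (236,262) in the crop. It hides the hole, because image-up is +tool x. I'll back off along -x to get the hole in view.

apply_moves(
  commands=[
    [[-0.8, -0.2, 0], [0, 0, 0], 0],
    [[-0.9, -0.2, 0], [0, 0, 0], 0],
    [[-0.9, -0.2, 0], [0, 0, 0], 0],
    [[-0.8, -0.2, 0], [0, 0, 0], 0],
    [[0, 0, 0], [0, 0, 0], 0],
    [[0, 0, 0], [0, 0, 0], 0],
  ],
)

```text
time: 12.03
ee_pos: [0.5105, -0.0417, 0.155]
eef_rot: [2.509, 1.89, -0.001]
contact_force: [0.2, 0.6, -1.0]
width: 0.0213
grasp_force: 68.7
```

Run:
```python
from h import *
w=arm.grab_frame("wrist");save(w,"w5.png")
s=arm.read_state();T=s["ee_pos"];R=Ro.from_rotvec(s["eef_rot"]).as_matrix();print(T,s["eef_rot"],s["contact_force"])
def ray(F,px,z):
    p=cv2.undistortPoints(np.array([[px]],float),F["intrinsics"],np.array([F["k1"],0,0,0],float))[0,0]
    d=F["R"].T@np.array([*p,1]);o=-F["R"].T@F["t"];return o+d*(z-o[2])/d[2]
for o in arm.outline_of("lid_hole",w)[:1]: print("net",o["score"],o["pixel"],ray(w,o["pixel"],.053))
# where a vertical pin under the TCP would project vs seen
g=w["img"].max(2);print(w["t"],w["R"])
for z in(.073-.045+T[2]-.0565+.045,T[2]-.0565+.045-.038+.0):
  c=w["R"]@np.array([T[0],T[1],z])+w["t"];q=cv2.projectPoints(c[None],np.zeros(3),np.zeros(3),w["intrinsics"],np.array([w["k1"],0,0,0.]))[0];print("proj",z,q.ravel())
cv2.imwrite("pics/g.png",cv2.resize(cv2.imread("pics/w5.png")[180:400,190:450],None,fx=2.5,fy=2.5,interpolation=cv2.INTER_CUBIC))
```

```text
[ 0.51093371 -0.04017562  0.15508421] [2.50668817e+00 1.89309266e+00 6.02045093e-04] [ 0.68800046 -0.40457093 -0.78173306]
net 0.89 [345.4, 174.2] [ 0.54104572 -0.00500888  0.053     ]
[-0.50182206  0.0826994   0.33131058] [[ 0.96112739 -0.27609918  0.00183738]
 [-0.26572929 -0.92318069  0.27771452]
 [-0.07498052 -0.26740728 -0.96066189]]
proj 0.17158421221379527 [317.71950022 318.68064649]
proj 0.1055842122137953 [316.96846125 260.2913044 ]
```

View pics/g.png

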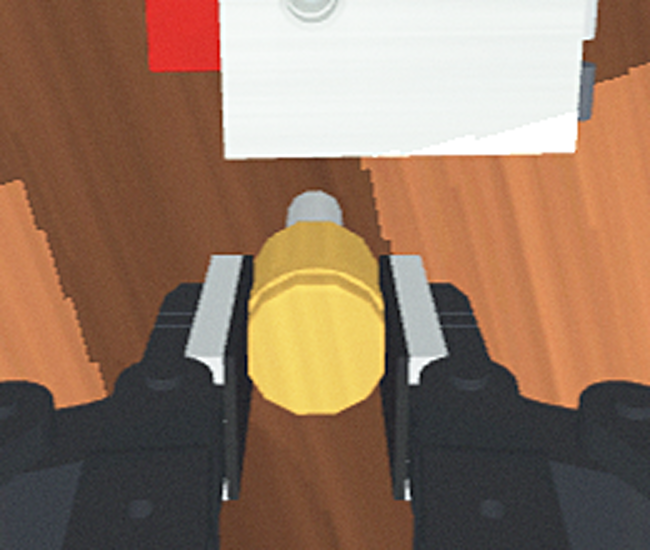

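The pin axis in the picture matches the projected tool axis to within 1 px: head at (317,318), tip at (316,259). The hole shows at the crop's top edge, about (315,180), so I'll zoom in on it.

Run:
```python
import cv2
a=cv2.imread("pics/w5.png")[160:200,285:345]
cv2.imwrite("pics/i.png",cv2.resize(cv2.convertScaleAbs(a,alpha=2.2,beta=-300),None,fx=10,fy=10,interpolation=cv2.INTER_NEAREST))
```

```text
(no output)
```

View pics/i.png

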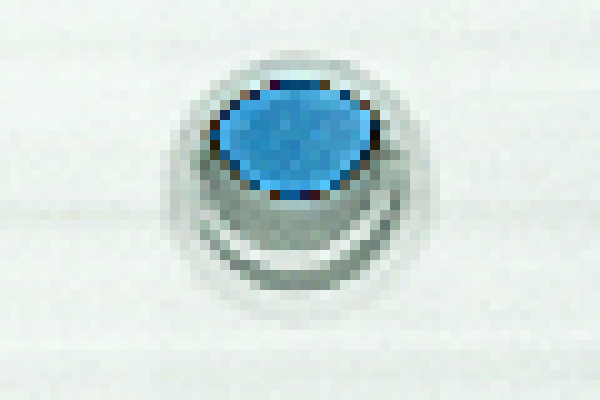

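The hole mouth is the outer ring, centred at about (314.7,178.7) in the full picture. Now I'll work out the shift.

Run:
```python
from h import *
w=arm.grab_frame("wrist");s=arm.read_state();T=s["ee_pos"];R=Ro.from_rotvec(s["eef_rot"]).as_matrix()
print(T,w["intrinsics"][0])
p=cv2.undistortPoints(np.array([[[314.7,178.7]]]),w["intrinsics"],np.array([w["k1"],0,0,0],float))[0,0]
d=w["R"].T@np.array([*p,1]);o=-w["R"].T@w["t"];X=o+d*(.053-o[2])/d[2];print(X,R.T@(X-T)/.025, R)
```

```text
[ 0.51122956 -0.03865258  0.15502889] [360.21508163   0.         316.01271635]
[5.21020083e-01 3.90906842e-04 5.30000000e-02] [ 1.60659218 -0.04770071  4.08225601] [[ 2.70925855e-01  9.62600058e-01  5.56078408e-04]
 [ 9.62599968e-01 -2.70926156e-01  5.65997183e-04]
 [ 6.95485107e-04  3.81937787e-04 -9.99999685e-01]]
```

apply_moves(
  commands=[
    [[0.6, -0.03, 0], [0, 0, 0], 0],
    [[0.6, 0, 0], [0, 0, 0], 0],
    [[0.42, 0, 0], [0, 0, 0], 0],
    [[0, 0, 0.5], [0, 0, 0], 0],
    [[0, 0, 0.6], [0, 0, 0], 0],
    [[0, 0, 0.5], [0, 0, 0], 0],
    [[0, 0, 0.2], [0, 0, 0], 0],
    [[0, 0, 0], [0, 0, 0], 0],
    [[0, 0, 0], [0, 0, 0], 0],
  ],
)

```text
time: 12.93
ee_pos: [0.5213, 0.0003, 0.1101]
eef_rot: [-2.504, -1.897, -0.0]
contact_force: [0.4, -0.1, -0.6]
width: 0.0216
grasp_force: 68.7
```

apply_moves(
  commands=[
    [[0, 0, 0.15], [0, 0, 0], 0],
    [[0, 0, 0.15], [0, 0, 0], 0],
    [[0, 0, 0.15], [0, 0, 0], 0],
    [[0, 0, 0], [0, 0, 0], 0],
  ],
)

```text
time: 13.27
ee_pos: [0.5208, -0.0003, 0.098]
eef_rot: [-2.505, -1.896, 0.001]
contact_force: [0.5, -0.0, -0.8]
width: 0.0214
grasp_force: 68.7
```

apply_moves(
  commands=[
    [[0, 0, 0.2], [0, 0, 0], 0],
    [[0, 0, 0.2], [0, 0, 0], 0],
    [[0, 0, 0.15], [0, 0, 0], 0],
    [[0, 0, 0], [0, 0, 0], 0],
  ],
)

```text
time: 13.6
ee_pos: [0.5206, -0.0005, 0.0838]
eef_rot: [-2.505, -1.895, 0.002]
contact_force: [-0.1, -1.9, -1.3]
width: 0.0214
grasp_force: 68.8
```

apply_moves(
  commands=[
    [[0, 0, 0.2], [0, 0, 0], 0],
    [[0, 0, 0.15], [0, 0, 0], 0],
    [[0, 0, 0], [0, 0, 0], 0],
  ],
)

```text
time: 13.85
ee_pos: [0.5206, -0.0005, 0.0752]
eef_rot: [-2.505, -1.895, 0.001]
contact_force: [0.0, -2.6, -2.2]
width: 0.0212
grasp_force: 68.9
```

apply_moves(
  commands=[
    [[-0.03, 0, 0.15], [0, 0, 0], 0],
    [[0, 0, 0.15], [0, 0, 0], 0],
    [[0, 0, 0.1], [0, 0, 0], 0],
    [[0, 0, 0], [0, 0, 0], 0],
    [[0, 0, 0], [0, 0, 0], 0],
    [[0, 0, 0], [0, 0, 0], 0],
  ],
  squeeze=100,
)

```text
time: 14.35
ee_pos: [0.5207, -0.0008, 0.066]
eef_rot: [-2.504, -1.896, 0.0]
contact_force: [-0.8, -1.7, -0.3]
width: 0.0204
grasp_force: 98.0
```

apply_moves(
  commands=[
    [[0, 0, 0.06], [0, 0, 0], 0],
    [[0, 0, 0.06], [0, 0, 0], 0],
    [[0, 0, 0.06], [0, 0, 0], 0],
    [[0, 0, 0], [0, 0, 0], 0],
    [[0, 0, 0], [0, 0, 0], 0],
  ],
)

```text
time: 14.77
ee_pos: [0.521, -0.0009, 0.0621]
eef_rot: [2.505, 1.896, 0.0]
contact_force: [-3.9, -2.5, 6.5]
width: 0.0202
grasp_force: 98.9
```

apply_moves(
  commands=[
    [[0, 0, 0.06], [0, 0, 0], 0],
    [[0, 0, 0.06], [0, 0, 0], 0],
    [[0, 0, 0], [0, 0, 0], 0],
    [[0, 0, 0], [0, 0, 0], 0],
  ],
)

```text
time: 15.1
ee_pos: [0.5212, -0.0008, 0.0606]
eef_rot: [2.504, 1.895, 0.0]
contact_force: [-9.6, -2.5, 21.9]
width: 0.0202
grasp_force: 101.1
```

apply_moves(
  commands=[
    [[0, 0, 0.06], [0, 0, 0], 0],
    [[0, 0, 0.06], [0, 0, 0], 0],
    [[0, 0, 0], [0, 0, 0], 0],
    [[0, 0, 0], [0, 0, 0], 0],
  ],
)

```text
time: 15.43
ee_pos: [0.5213, -0.0006, 0.0597]
eef_rot: [2.503, 1.895, 0.0]
contact_force: [-21.5, -2.7, 44.3]
width: 0.0203
grasp_force: 103.8
```

apply_moves(
  commands=[
    [[0, -0.04, 0], [0, 0, 0], 0],
    [[0, -0.03, 0], [0, 0, 0], 0],
    [[0, 0, 0], [0, 0, 0], 0],
    [[0, 0, 0], [0, 0, 0], 0],
  ],
)

```text
time: 15.77
ee_pos: [0.5211, -0.0006, 0.0599]
eef_rot: [2.502, 1.893, 0.004]
contact_force: [-13.5, -2.9, 39.6]
width: 0.0204
grasp_force: 103.1
```

Run:
```python
from h import *
g=arm.grab_frame("scene");save(g,"s6.png")
s=arm.read_state();print(s["ee_pos"],s["eef_rot"],s["contact_force"],s["wrist_torque"],s["grasp_force"])
P=pts(g,np.ones((480,640),bool));m=P[(np.abs(P[:,:2]-[.53,-.01]).max(1)<.1)&(P[:,2]>.043)&(P[:,2]<.058)]
c=np.median(m,0);m=m[np.abs(m[:,2]-c[2])<.005];A=np.c_[(m-c)[:,:2],np.ones(len(m))];x=np.linalg.lstsq(A,m[:,2],rcond=None)[0];print(c,x,"z at hole",x[2]+x[:2]@(np.array([.5208,-.001])-c[:2]))
cv2.imwrite("pics/j.png",cv2.resize(cv2.imread("pics/s6.png")[165:265,270:400],None,fx=5,fy=5,interpolation=cv2.INTER_CUBIC))
```

```text
[ 0.52114487 -0.00056589  0.059905  ] [2.50148013 1.89314106 0.003992  ] [-13.55916327  -3.94528677  39.87199734] [-0.93695132  3.13140612 -0.0341082 ] 103.065265417099
[ 0.55421838 -0.00943944  0.04872465] [ 0.00051693 -0.00394478  0.0486372 ] z at hole 0.04858663055369065
```

View pics/j.png

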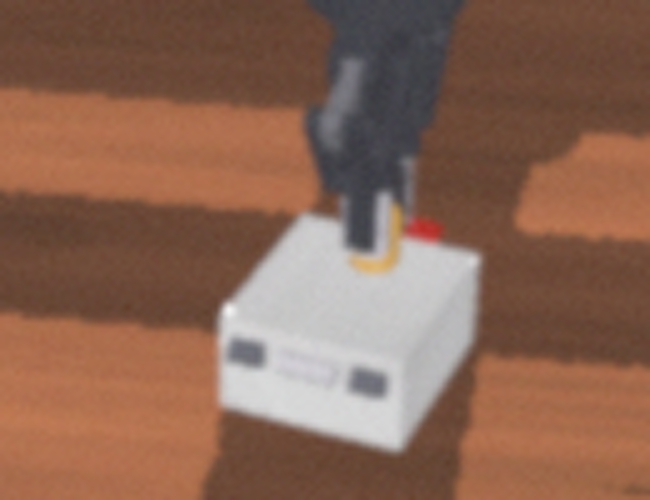

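The picture shows the head flat on the plate at crop (372,262). The lid's fitted slope is about zero (0.0005), so it is fully shut, and the tool is pushing down with about 40 N. I'm handing in.

```bash
python3 -c "
from plant import arm
print(arm.sign_off())"
```

```text
the job is handed in; nothing more can be done
None
```

The job is handed in: the mould is fully shut, the pin's head sits flat on the upper half, and the gripper is still holding it and pushing down with about 40 N; the hand-in gave no pass/fail result.

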